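Vent the sealed food carrier, then hold its spring lock open with the key

ROBOT

A 7-joint arm with a two-finger parallel gripper is mounted at the origin on a cart in front of the work surface, level with it; the furniture and walls round the work are solid. World frame = base frame: x ahead of the robot, y to its left, z up, the work surface at z = 0. Lengths are in m, angles in degrees, forces in N, time in s.
With the tool pointing down it reaches from about 0.35 to 0.9 m from the base axis. Payload 7.2 kg.
Tool frame: the origin (TCP) lies midway between the tips of the shut fingers; the grasp point (between the pads) lies 19 mm behind it; z points along the fingers, y is the direction in which the jaws open and shut (so a half turn about z gives the same grasp; the last joint's range is limited). The gripper opens to 88 mm and grips with 3 to 60 N. Pads are 20 mm wide; open, the fingers measure 115 mm over their backs; the gripper's body (75 mm by 178 mm) begins 61 mm behind the grasp point.
Start: joints at [-68.709, 23.554, -0.728, 91.456, 0.321, 64.991, -4.71], TCP at [0.266, 0.566, 0.223] pointing down, gripper open.
Joint ranges: [-169.25, 169.25], [-16.82, 113.86], [-84.01, 82.57], [7.8, 145.47], [-59.2, 239.2], [7.22, 106.19], [-163.78, 163.78]. Speed limits (degrees/s): [136.94, 136.94, 172.46, 172.46, 180, 180, 180].

INTERFACE

Orientations are given as [roll, pitch, yaw] about the fixed x, y, z axes, in that order (R = Rz(yaw) Ry(pitch) Rx(roll)).
In Python, from station import arm, read_camera gives the robot as it stands.
- The arm moves only by the tool step_arm, never from a script. Its argument "plan" is a list of rows, each a list of 6 numbers: the shift along the tool's x, y, z each as a share of 750 mm, from -1 to 1, then the turn, a rotation vector about the tool's x, y, z each as a share of 1.5 rad, from -1 to 1. In form: [[tx, ty, tz, ax, ay, az], ...]. A call has 1 to 12 rows; each row shifts and turns the commanded pose from where the row before left it, along the tool's axes as they then stand; what a row does not reach is not made up. A row lasts 1/8 s, in which the tool goes at most 62.5 mm and 10.7 degrees, less where a joint would pass 70% of its speed; a pose out of reach is approached as far as the arm can. A call with a number of a shift or a turn outside -1 to 1 is refused whole. A call with a gripper value outside its range is refused whole. "gripper" is the closure, from -1 (fully open) to 1 (shut), so that 0 is half open, set as the call begins (left out, the last holds). The fingers move at their own pace and stop on an object; "force" is the grip in N (left out, the last holds). Time passes only in rows, so rows that do not move let the fingers close. It gives the time, the measured TCP pose, the force and the opening at its end, in the units of the state.
- arm.get_state(): the state, without advancing time (a new reading comes with each control period).
- read_camera(name): name is "scene" or "top" or "wrist"; returns a dict with "image" (480x640x3 uint8, red, green, blue), "camera_matrix" (3x3 intrinsics, pixels), "world_from_camera" (4x4, takes a point from camera to world coordinates); the wrist camera has in their place "mount" (4x4, takes a point from camera to tool coordinates, whose origin is the TCP and whose axes are the flange's). Camera axes: x right, y up, looking along -z (the intrinsics and any distortion apply to the point x, -y, -z); pixel columns grow to the right and rows downward; lengths in m; the calibration is good to about 2 mm. A picture is of the moment at which its call begins: read the wrist's pose just before it. There is no depth.
- arm.sign_off(): hands the job in, once; it reports no verdict.
The state is a dict: "time": time; "q": joint angles; "joint_velocities": joint speeds; "joint_efforts": joint torques, N m; "tcp_pos": TCP position; "tcp_rot": TCP orientation; "contact_force": force on the tool from outside, world axes, zero at the start; "moment": the same for the moment, N m; "opening": finger opening in m.
Only numpy, scipy, OpenCV 4.12 (cv2) and the standard library are available. Lean on these libraries where they do the work, as an engineer would, in place of code of your own. Each camera call takes 0.05 s, during which the arm holds its last target.

TASK

The insulated steel food carrier has sucked itself shut: press its vent lever right down to the stop, keep it there for about a second to let the air in, and let it spring back up. Then take the round-headed key from the key block, work it past the stiff pins until it is fully home in the lock on the carrier's lid and turn it a quarter turn clockwise (seen from above) to its stop. Finish still gripping it turned, because the bolt springs back if you let go and I am about to lift the lid; leave the other keys in the block and the things around undisturbed.

Things in the scene. Friction and masses are not known exactly. Their poses are not given: they have to be found in the camera images.
- carrier: closed insulated food carrier of stainless steel, 280 wide (its y) x 220 deep (its x) x 130 mm high to the lid's top, fixed, standing level; origin at the centre of its underside, x away from the robot at yaw 0, y left, z up. On the lid's right half a dark steel lock case 80 (x) x 64 (y) x 38 mm high, on its left half the vent lever
- lock_mouth (a point): centre of the keyhole on top of the lock case, 168 mm above the worktop, at (-58, -68, 168) mm in the carrier's frame; axes as the carrier's. Vertical slot 15 mm long (along carrier's y with the lock at 0), 6 mm wide, 33 mm deep, with a small lead-in. Four sticky sprung pins, two at each end of the slot, reach 2 mm in, 9 to 21 mm down; pushing the key past them takes 2 to 8 N
- lock (a joint): rotation of the lock's round plug, in rad: 0 = at rest, keyhole's long side along the carrier's y; grows clockwise seen from above, up to its stop at 1.571. A spring turns it back (0.02 N m at 0, 0.1 N m at the stop). It draws back the bolt on the carrier's front
- vent (a joint): angle of the vent lever, in rad: 0 = up at rest, 0.22 = pressed down on its stop; a spring brings it back up
- vent_pad (a point): top of the ribbed rubber pad (34 x 30 mm) at the free end of the vent lever, the end nearest the robot, 164 mm above the worktop at rest; pressed to the stop it sinks 15 mm, which takes 4 N at first and 9 N at the stop. The lever is a steel plate 34 mm wide; its hinge runs along the carrier's y, 68 mm farther from the robot
- key_block: white plastic key block, 52 (x) x 176 (y) x 36 mm high, fixed, with three slots in a row along its y at -56, 0 and +56 mm, in each of which stands a key, blade down; origin at the centre of its underside
- key_round: the key for this lock, loose, 50 g: black disc-shaped head 36 mm across, 9 mm thick (key's x), centre 27 mm above the origin. Origin: centre of the underside of its steel flange (13 x 23 x 4 mm), z up. Blade hangs 28 mm below it, 14 wide (key's y) x 5 mm thick, alike either way round. Flange rests on the block's top, or, fully home, on the plug. Stands in any of the slots
- key_square: another key, not for this lock, loose: black head a square plate 33 x 33 x 9 mm, blade 16.5 x 6.5 mm, otherwise like the round-headed key; stays in the block
- key_bar: a third key, not for this lock, loose: black head a T-shaped cross bar 42 mm wide and 14 mm high, blade 16.5 x 6.5 mm, otherwise like the round-headed key; stays in the block
- garlic: a head of garlic, 60 mm, loose on the worktop; not to be disturbed
- timer: a round steel wind-up kitchen timer, 66 mm across, 48 mm high, loose; not to be disturbed
- tasting_spoon: a steel spoon, 184 mm long, lying loose near the front edge; not to be disturbed
- herb_tray: a small steel tray of herbs, 99 x 185 x 55 mm, loose; not to be disturbed
- tongs: steel tongs, 232 mm long, lying loose near the front edge; not to be disturbed
- turner: slotted turner with a black handle, 279 mm long, lying loose near the front edge; not to be disturbed

How it is judged (in metres and radians):
On the way, in this order (a step that is already met when the one before it is completed fails the run):
1. the vent lever is pressed down to its stop and kept there (value of joint vent above 0.19 rad), for 0.6 s.
2. the vent lever is back up and the round-headed key stands fully home in the lock, not yet turned (value of joint vent below 0.05 rad and horizontal distance between key_round and lock_mouth below 0.004 m and z of key_round in the frame of lock_mouth below 0.003 m and angle between key_round's own z axis and vertical below 0.12 rad and value of joint lock below 0.35 rad), for 0.1 s.
3. the key, fully home, has turned the lock a quarter turn (value of joint lock above 1.35 rad and z of key_round in the frame of lock_mouth below 0.005 m), for 0.3 s.
At the end, for the whole second after the job is handed in: Round-headed key fully home (flange within 5 mm above the keyhole and 4 mm of its centre, upright within 0.15 rad), lock turned at least 1.35 rad and held there by the gripper still gripping the key (over 2 N), at rest; vent lever up; the other two keys still in the block (within 20 mm) (all of step 3 and horizontal distance between key_round and lock_mouth below 0.004 m and angle between key_round's own z axis and vertical below 0.15 rad and contact force between the fingers and key_round above 2 N and value of joint vent below 0.05 rad and linear speed of key_round below 0.02 m/s and distance of each of key_square, key_bar from where it was at the start of the episode below 0.02 m); the arm keeps its last pose, push and grip.
It fails at once if another key is pulled out of the block (distance of any of key_square, key_bar from where it was at the start of the episode above 0.02 m).
It fails at once if a thing nearby is disturbed (moved more than 40 mm) (distance of any of garlic, timer, tasting_spoon, herb_tray, tongs, turner from where it was at the start of the episode above 0.04 m).
It also fails if it takes over 72 s, if anything falls off the work surface, if the arm or the gripper's body presses on something with over 40 N, if the wrist force passes 120 N, or if a joint passes its speed limit or range.

## Working session

There is one attempt and no reset: what is moved stays moved. The work goes in short steps, Python scripts to look and compute and a tool call to move; the robot and the scene stay as the last step left them, time stands still between calls to the robot, and variables do not carry over. Pictures are saved under pics/ and viewed, and the job is handed in when it is done.

Besides the shell and the picture viewer there is one more tool, called after "Call:" as name(argument=value, ...) on one line, values as JSON. step_arm: Moves the arm, as the interface text tells. Its arguments: {"type":"object","properties":{"plan":{"type":"array","items":{"type":"array","items":{"type":"number","minimum":-1,"maximum":1}}},"gripper":{"type":"number"},"force":{"type":"number"}},"required":["plan"]}

```bash
ls; mkdir -p pics; python3 - <<'E'
from station import arm, read_camera
import cv2, json
s=arm.get_state(); print(s)
for n in ("scene","top"):
    c=read_camera(n); cv2.imwrite(f"pics/{n}0.png",c["image"][:,:,::-1]); print(n,c["camera_matrix"],c["world_from_camera"],[k for k in c])
E
```

```text
pics
{'time': 0.0, 'q': array([-68.70811518,  23.60124712,  -0.72767131,  91.50240089,
         0.32217486,  64.99142729,  -4.70930184]), 'joint_velocities': array([-0.05691737, -0.00251833,  0.04314786,  0.00303071,  0.04355864,
       -0.07972049, -0.02215678]), 'joint_efforts': array([ 2.23822476e-04, -5.87953162e+01,  6.41742926e-01, -2.91085643e+01,
       -5.38305240e-02,  1.80648977e-02,  1.73731642e-04]), 'tcp_pos': array([0.26594454, 0.56504187, 0.22180756]), 'tcp_rot': array([-1.79907315e+02,  8.05358108e-03,  1.54802306e+02]), 'contact_force': array([-1.20636576, -0.49653454,  0.2853081 ]), 'moment': array([-0.00011291,  0.01952714, -0.01123331]), 'opening': 0.0877452587178136}
scene [[607.00849293   0.         310.10853262]
 [  0.         607.00849293 243.84652451]
 [  0.           0.           1.        ]] [[-6.28091549e-01  3.33320114e-01 -7.03134915e-01 -7.36790670e-01]
 [-7.78139392e-01 -2.68693161e-01  5.67717422e-01  1.01102953e+00]
 [ 3.04093047e-04  9.03715490e-01  4.28133415e-01  8.89550963e-01]
 [ 0.00000000e+00  0.00000000e+00  0.00000000e+00  1.00000000e+00]] ['image', 'camera_matrix', 'world_from_camera']
top [[502.46064082   0.         326.41147777]
 [  0.         502.46064082 239.8705356 ]
 [  0.           0.           1.        ]] [[-0.01918068  0.99341748 -0.11293275  0.42791901]
 [-0.99966599 -0.02101188 -0.01504694 -0.02501654]
 [-0.01732083  0.11260641  0.99348869  1.32977647]
 [ 0.          0.          0.          1.        ]] ['image', 'camera_matrix', 'world_from_camera']
```

View pics/scene0.png

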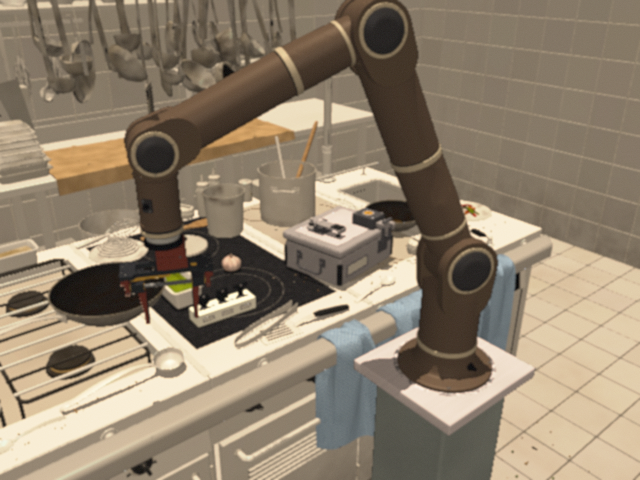

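View pics/top0.png

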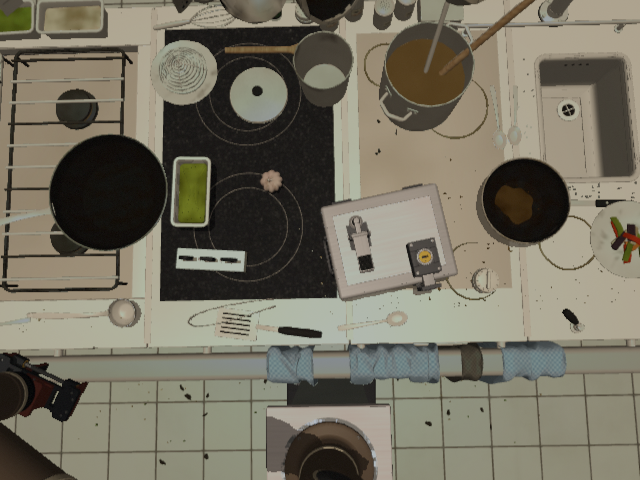

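```bash
python3 - <<'E'
import cv2, numpy as np
t=cv2.imread("pics/top0.png"); s=cv2.imread("pics/scene0.png")
a=cv2.resize(t[170:310,310:470],None,fx=5,fy=4.2857 if 0 else 5*0+4.28,interpolation=3)
a=cv2.resize(t[175:305,315:465],None,fx=4.5,fy=4.5,interpolation=3)
cv2.imwrite("pics/ca.png",a)
b=cv2.resize(t[240:280,170:255],None,fx=9,fy=9,interpolation=3)
cv2.imwrite("pics/kb.png",b)
cv2.imwrite("pics/ks.png",cv2.resize(s[260:340,170:280],None,fx=7,fy=7,interpolation=3))
E
```

```text
(no output)
```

View pics/ca.png

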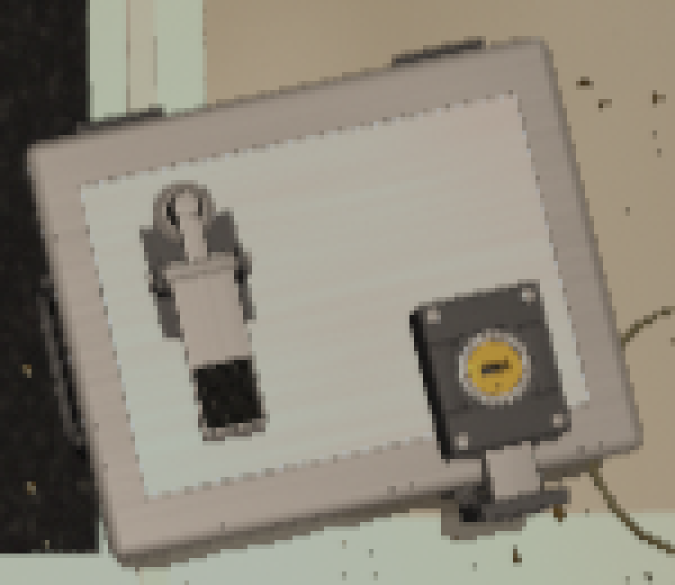

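View pics/kb.png

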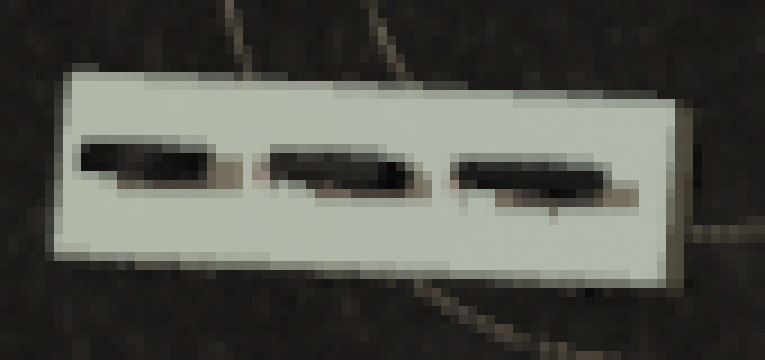

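View pics/ks.png

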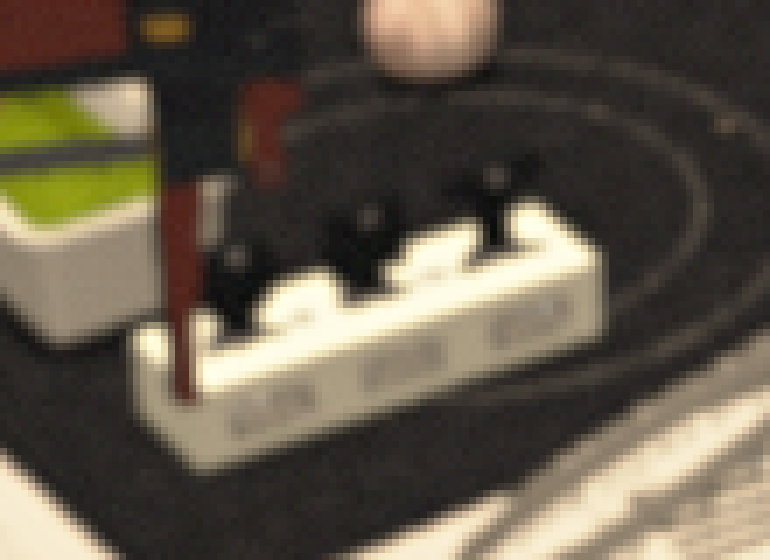

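```bash
cat > h.py <<'E'
import numpy as np, cv2
from scipy.spatial.transform import Rotation as R
from station import arm, read_camera
def ray(c,uv,W=None):
    K=c["camera_matrix"]; W=c["world_from_camera"] if W is None else W
    d=np.array([(uv[0]-K[0,2])/K[0,0],-(uv[1]-K[1,2])/K[1,1],-1.])
    return W[:3,3],W[:3,:3]@d
def onz(c,uv,z,W=None):
    o,d=ray(c,uv,W); return o+d*(z-o[2])/d[2]
def proj(c,p,W=None):
    K=c["camera_matrix"]; W=c["world_from_camera"] if W is None else W
    q=W[:3,:3].T@(np.asarray(p)-W[:3,3]); return np.array([K[0,0]*q[0]/-q[2]+K[0,2],K[1,1]*-q[1]/-q[2]+K[1,2]])
def tool(s):
    T=np.eye(4);T[:3,:3]=R.from_euler('xyz',s["tcp_rot"],degrees=True).as_matrix();T[:3,3]=s["tcp_pos"];return T
def wrist(name=None):
    s=arm.get_state();c=read_camera("wrist");W=tool(s)@c["mount"]
    if name: cv2.imwrite(f"pics/{name}.png",c["image"][:,:,::-1])
    return s,c,W
def delta(s,pos,yaw,tilt=0):
    """rows-sum needed, in tool axes, to go from present pose to pointing down w/ yaw: shift(tool frame, mm) and rotvec deg"""
    T=tool(s); Rt=R.from_euler('xyz',[180,0,yaw],degrees=True).as_matrix()
    return T[:3,:3].T@(np.asarray(pos)-T[:3,3])*1000, np.degrees(R.from_matrix(T[:3,:3].T@Rt).as_rotvec())
E
python3 - <<'E'
from h import *
c=read_camera("top")
f=lambda x,y:(x/4.5+315-0.5+.5/4.5,y/4.5+175-.5+.5/4.5)
key=onz(c,f(495,368),.168); pad=onz(c,f(230,393),.164); print("key",key,"pad",pad)
cor=[f(30,147),f(547,40),f(640,445),f(122,565)]
P=[onz(c,u,.13) for u in cor]; print(P)
for i in range(4):
    d=P[(i+1)%4]-P[i]; print(np.linalg.norm(d),np.degrees(np.arctan2(d[1],d[0])))
# case top corners
cor=[f(412,308),f(538,283),f(570,432),f(447,460)]
Q=[onz(c,u,.168) for u in cor]; print(Q)
for i in range(4):
    d=Q[(i+1)%4]-Q[i]; print(np.linalg.norm(d),np.degrees(np.arctan2(d[1],d[0])))
g=lambda x,y:(x/9+170-.5,y/9+240-.5)
B=[onz(c,g(*u),.036) for u in [(68,72),(678,100),(664,286),(54,258)]]; print(B,np.mean(B,0))
for i in range(4):
    d=B[(i+1)%4]-B[i]; print(np.linalg.norm(d),np.degrees(np.arctan2(d[1],d[0])))
E
```

```text
key [ 0.5167735  -0.23359156  0.168     ] pad [ 0.50696316 -0.09759     0.164     ]
[array([0.64398427, 0.00406223, 0.13      ]), array([ 0.6962234 , -0.27562756,  0.13      ]), array([ 0.4773947, -0.3149928,  0.13     ]), array([ 0.41974588, -0.04036959,  0.13      ])]
0.28452645674269667 -79.42046608446927
0.22234122757311045 -169.80209428144104
0.2806087847527232 101.85537203146377
0.22859799636533482 11.20772731020856
[array([ 0.54863668, -0.19223662,  0.168     ]), array([ 0.56022812, -0.25748973,  0.168     ]), array([ 0.48317802, -0.27047932,  0.168     ]), array([ 0.47013555, -0.20719085,  0.168     ])]
0.0662746599038765 -79.9271589858053
0.07813735922968401 -170.4306984703645
0.0646183932597226 101.64448076806421
0.07991280132716476 10.78545020648648
[array([0.56323589, 0.38337243, 0.036     ]), array([0.55143837, 0.20661789, 0.036     ]), array([0.49796074, 0.21068916, 0.036     ]), array([0.50954085, 0.38664256, 0.036     ])] [0.53054396 0.29683051 0.036     ]
0.17714781251298592 -93.81855570763439
0.05363237446616014 175.64645517188075
0.17633405611614197 86.23459411305635
0.05379452181093247 -3.485121469504471
```

```bash
cat >> h.py <<'E'
def rows(s,pos,yaw,n):
    """n equal rows (rotation about tool z only if level); prints shares"""
    T0=tool(s); Rt=R.from_euler('xyz',[180,0,yaw],degrees=True)
    R0=R.from_matrix(T0[:3,:3]); rv=(R0.inv()*Rt).as_rotvec()/n
    st=(np.asarray(pos)-T0[:3,3])/n; Rc=R0
    for i in range(n):
        t=Rc.inv().apply(st)/.75
        print([round(float(v),4) for v in np.r_[t,rv/1.5]],",")
        Rc=Rc*R.from_rotvec(rv)
E
python3 - <<'E'
from h import *
s,c,W=wrist("w0"); print(c["camera_matrix"],c["mount"])
print(delta(s,[.53,.297,.25],86.2)); rows(s,[.53,.297,.27],86.2,10)
E
```

```text
[[417.73660346   0.         323.31312776]
 [  0.         417.73660346 236.26161149]
 [  0.           0.           1.        ]] [[ 1.25759917e-03  9.61765558e-01  2.73871193e-01  7.44746417e-02]
 [ 9.99999174e-01 -1.13670085e-03 -6.00130308e-04  6.04814842e-04]
 [-2.65875044e-04  2.73871722e-01 -9.61766193e-01 -1.63135461e-01]
 [ 0.00000000e+00  0.00000000e+00  0.00000000e+00  1.00000000e+00]]
(array([-353.09096494, -130.25870458,  -27.80037172]), array([-5.86760818e-02,  4.38197443e-02,  6.86004124e+01]))
[-0.0471, -0.0174, -0.0064, -0.0001, 0.0001, 0.0798] ,
[-0.0488, -0.0116, -0.0064, -0.0001, 0.0001, 0.0798] ,
[-0.0499, -0.0057, -0.0064, -0.0001, 0.0001, 0.0798] ,
[-0.0502, 0.0003, -0.0064, -0.0001, 0.0001, 0.0798] ,
[-0.0498, 0.0063, -0.0064, -0.0001, 0.0001, 0.0798] ,
[-0.0487, 0.0122, -0.0064, -0.0001, 0.0001, 0.0798] ,
[-0.0469, 0.0179, -0.0064, -0.0001, 0.0001, 0.0798] ,
[-0.0444, 0.0234, -0.0064, -0.0001, 0.0001, 0.0798] ,
[-0.0413, 0.0285, -0.0064, -0.0001, 0.0001, 0.0798] ,
[-0.0376, 0.0332, -0.0064, -0.0001, 0.0001, 0.0798] ,
```

View pics/w0.png

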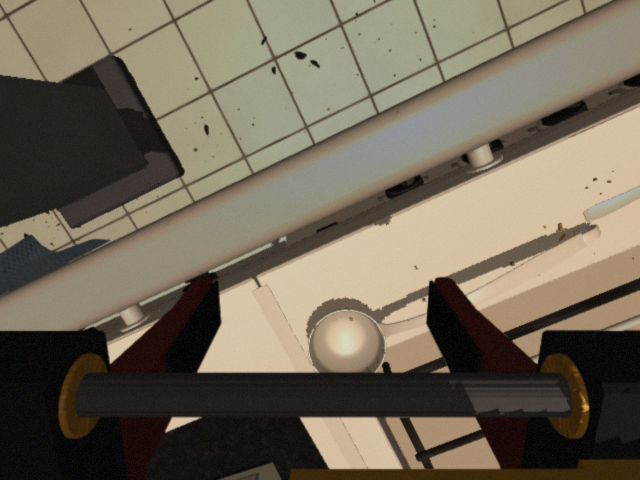

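```bash
python3 - <<'E'
from h import *
s=arm.get_state(); rows(s,[.40,.30,.17],176,8)
E
```

```text
[-0.039, -0.0305, 0.0087, -0.0001, -0.0, -0.0308] ,
[-0.0376, -0.0323, 0.0087, -0.0001, -0.0, -0.0308] ,
[-0.036, -0.034, 0.0087, -0.0001, -0.0, -0.0308] ,
[-0.0344, -0.0356, 0.0087, -0.0001, -0.0, -0.0308] ,
[-0.0328, -0.0371, 0.0087, -0.0001, -0.0, -0.0308] ,
[-0.031, -0.0386, 0.0087, -0.0001, -0.0, -0.0308] ,
[-0.0292, -0.04, 0.0087, -0.0001, -0.0, -0.0308] ,
[-0.0273, -0.0413, 0.0087, -0.0001, -0.0, -0.0308] ,
```

Call:
step_arm(plan=[[-0.039,-0.0305,0.0087,0,0,-0.0308],[-0.0376,-0.0323,0.0087,0,0,-0.0308],[-0.036,-0.034,0.0087,0,0,-0.0308],[-0.0344,-0.0356,0.0087,0,0,-0.0308],[-0.0328,-0.0371,0.0087,0,0,-0.0308],[-0.031,-0.0386,0.0087,0,0,-0.0308],[-0.0292,-0.04,0.0087,0,0,-0.0308],[-0.0273,-0.0413,0.0087,0,0,-0.0308],[0,0,0,0,0,0],[0,0,0,0,0,0]], gripper=1, force=20)

```text
time: 1.45
tcp_pos: [0.3998, 0.3009, 0.1706]
tcp_rot: [180.0, -0.0, 176.0]
contact_force: [-0.6, 1.2, -0.6]
opening: 0.0002
```

```bash
python3 - <<'E'
from h import *
s,c,W=wrist("w1"); print(s["time"],s["q"],s["tcp_pos"],s["tcp_rot"],s["contact_force"])
c=read_camera("scene"); cv2.imwrite("pics/s1.png",cv2.resize(c["image"][250:350,150:290,::-1],None,fx=5,fy=5,interpolation=3))
E
```

```text
1.45 [-43.32960068  14.64899536   0.99064634 112.09159561  -0.3486642
  53.24403104  43.79476506] [0.39978922 0.30094819 0.17056594] [ 1.79967101e+02 -8.48271132e-03  1.75957356e+02] [-0.58020895  1.2209446  -0.5889419 ]
```

View pics/w1.png

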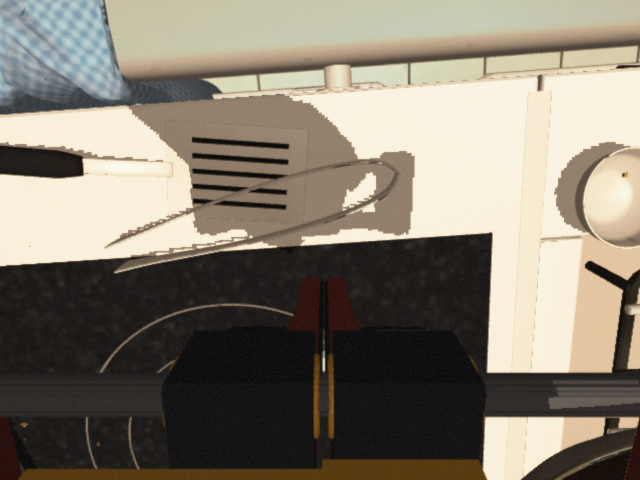

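View pics/s1.png

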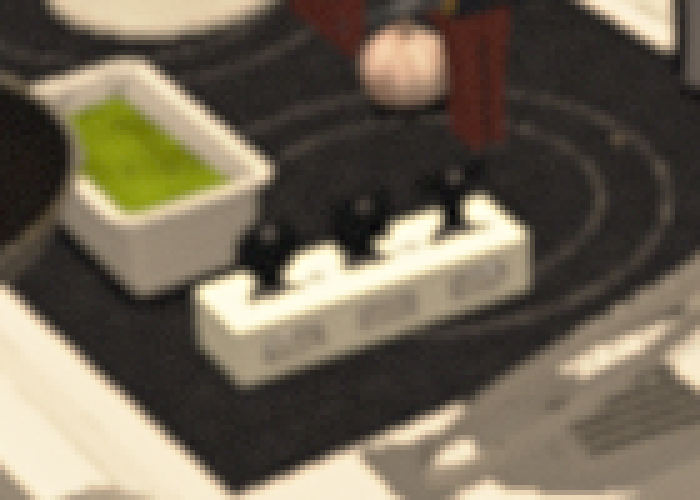

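```bash
python3 - <<'E'
from h import *
s=arm.get_state(); rows(s,[.535,-.27,.27],100.6,12)
E
```

```text
[-0.0194, -0.0623, -0.0111, 0.0, -0.0, 0.0732] ,
[-0.0261, -0.0598, -0.0111, 0.0, -0.0, 0.0732] ,
[-0.0325, -0.0566, -0.0111, 0.0, -0.0, 0.0732] ,
[-0.0385, -0.0527, -0.0111, 0.0, -0.0, 0.0732] ,
[-0.044, -0.0482, -0.0111, 0.0, -0.0, 0.0732] ,
[-0.049, -0.0431, -0.0111, 0.0, -0.0, 0.0732] ,
[-0.0535, -0.0374, -0.0111, 0.0, -0.0, 0.0732] ,
[-0.0572, -0.0313, -0.0111, 0.0, -0.0, 0.0732] ,
[-0.0603, -0.0249, -0.0111, 0.0, -0.0, 0.0732] ,
[-0.0627, -0.0181, -0.0111, 0.0, -0.0, 0.0732] ,
[-0.0643, -0.0112, -0.0111, 0.0, -0.0, 0.0732] ,
[-0.0651, -0.004, -0.011, 0.0, -0.0, 0.0732] ,
```

Call:
step_arm(plan=[[-0.0194,-0.0623,-0.0111,0,0,0.0732],[-0.0261,-0.0598,-0.0111,0,0,0.0732],[-0.0325,-0.0566,-0.0111,0,0,0.0732],[-0.0385,-0.0527,-0.0111,0,0,0.0732],[-0.044,-0.0482,-0.0111,0,0,0.0732],[-0.049,-0.0431,-0.0111,0,0,0.0732],[-0.0535,-0.0374,-0.0111,0,0,0.0732],[-0.0572,-0.0313,-0.0111,0,0,0.0732],[-0.0603,-0.0249,-0.0111,0,0,0.0732],[-0.0627,-0.0181,-0.0111,0,0,0.0732],[-0.0643,-0.0112,-0.0111,0,0,0.0732],[-0.0651,-0.004,-0.011,0,0,0.0732]])

```text
time: 3.05
tcp_pos: [0.5358, -0.2714, 0.2707]
tcp_rot: [180.0, -0.0, 100.4]
contact_force: [0.6, 0.8, -0.2]
opening: 0.0004
```

Call:
step_arm(plan=[[0,0,0,0,0,0],[0,0,0,0,0,0]])

```text
time: 3.3
tcp_pos: [0.535, -0.2697, 0.2697]
tcp_rot: [-180.0, -0.1, 100.6]
contact_force: [0.2, 0.4, 1.1]
opening: 0.0004
```

```bash
python3 - <<'E'
from h import *
s,c,W=wrist("w2"); print(s["time"],s["q"],s["tcp_pos"],s["tcp_rot"],s["contact_force"],s["joint_velocities"])
for p in ([.5158,-.234,.168],[.507,-.0976,.164]): print(proj(c,p,W))
c=read_camera("scene"); cv2.imwrite("pics/s2.png",cv2.resize(c["image"][250:350,150:290,::-1],None,fx=5,fy=5,interpolation=3))
E
```

```text
3.3 [ -2.38633608  20.69476235  33.12649036  93.28634478 -11.91569698
  69.6309166   43.84995091] [ 0.53499392 -0.26974442  0.2697375 ] [-1.79969349e+02 -5.86178408e-02  1.00621690e+02] [0.17955846 0.42325739 1.05490945] [-0.88404144 -0.79382367 -0.56858928  0.80064961  0.00181363  0.04490245
  0.16645486]
[302.67976889 177.42686452]
[329.77649585 -68.31016116]
```

View pics/w2.png

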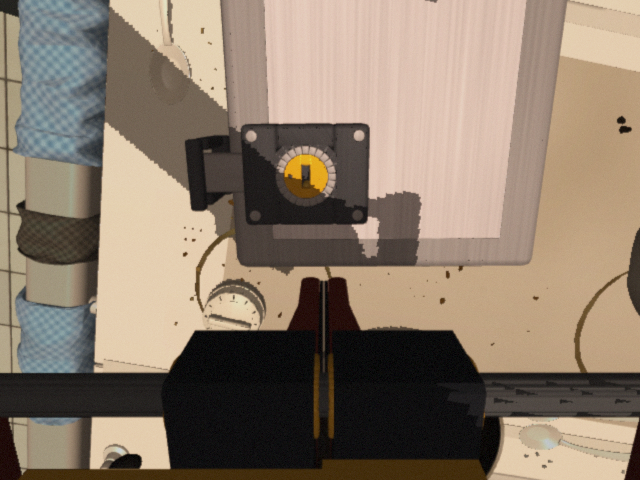

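View pics/s2.png

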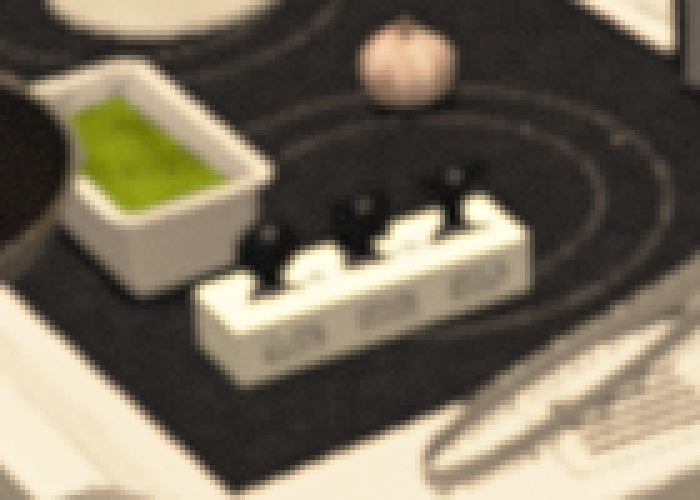

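```bash
python3 - <<'E'
import cv2
t=cv2.imread("pics/w2.png")
cv2.imwrite("pics/w2k.png",cv2.resize(t[110:240,225:385],None,fx=5,fy=4.6 if 0 else 4.6,interpolation=3))
E
```

```text
(no output)
```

View pics/w2k.png

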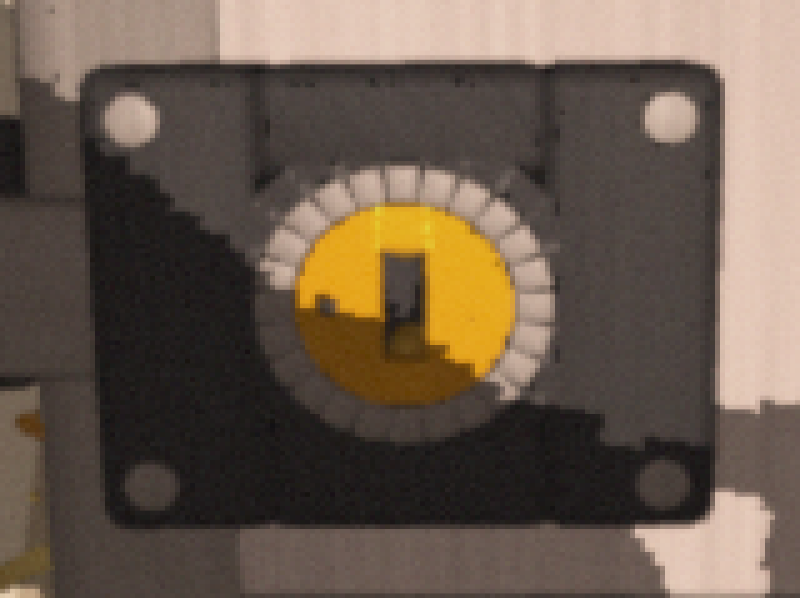

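```bash
python3 - <<'E'
from h import *
s,c,W=wrist(); f=lambda x,y:(225+x/5-.4,110+y/4.6-.4)
print(s["tcp_pos"],s["tcp_rot"])
k=onz(c,f(404,305),.168,W);print(k)
P=[onz(c,f(*u),.168,W) for u in [(131,119),(670,118),(663,484),(151,486)]]
print(np.mean(P,0))
for i in range(4):
    d=P[(i+1)%4]-P[i]; print(np.linalg.norm(d),np.degrees(np.arctan2(d[1],d[0])))
E
```

```text
[ 0.53496661 -0.26917298  0.2699323 ] [-1.79991309e+02 -7.41901704e-02  1.00676323e+02]
[ 0.51729457 -0.23217005  0.168     ]
[ 0.51730661 -0.23237801  0.168     ]
0.0665667598184552 10.860769681433405
0.05032732688021705 -78.96959033190075
0.06660051636249269 -169.0024753274726
0.05048620189097335 100.99178136657149
```

```bash
python3 - <<'E'
from h import *
s=arm.get_state(); rows(s,[.507,-.097,.19],100.8,5)
E
```

```text
[0.0465, 0.0012, 0.0214, 0.0, -0.0001, -0.0003] ,
[0.0465, 0.0012, 0.0214, 0.0, -0.0001, -0.0003] ,
[0.0465, 0.0012, 0.0214, 0.0, -0.0001, -0.0003] ,
[0.0465, 0.0013, 0.0214, 0.0, -0.0001, -0.0003] ,
[0.0465, 0.0013, 0.0214, 0.0, -0.0001, -0.0003] ,
```

Call:
step_arm(plan=[[0.0465,0.0012,0.012,0,0,0],[0.0465,0.0012,0.016,0,0,0],[0.0465,0.0012,0.02,0,0,0],[0.0465,0.0012,0.028,0,0,0],[0.0465,0.0012,0.03,0,0,0],[0,0,0.01,0,0,0],[0,0,0.01,0,0,0],[0,0,0.01,0,0,0]])

```text
time: 4.45
tcp_pos: [0.5076, -0.1, 0.1684]
tcp_rot: [179.9, 0.0, 100.4]
contact_force: [-1.0, 0.1, -0.5]
opening: 0.0006
```

```bash
python3 - <<'E'
from h import *
s,c,W=wrist("w3"); print(s["time"],s["tcp_pos"],s["tcp_rot"],s["contact_force"])
c=read_camera("top"); cv2.imwrite("pics/t3.png",cv2.resize(c["image"][175:305,315:465,::-1],None,fx=4.5,fy=4.5,interpolation=3))
E
```

```text
4.45 [ 0.5076118  -0.09997789  0.16837172] [1.79942747e+02 3.19979734e-02 1.00431987e+02] [-1.01065951  0.10385107 -0.47395551]
```

View pics/w3.png

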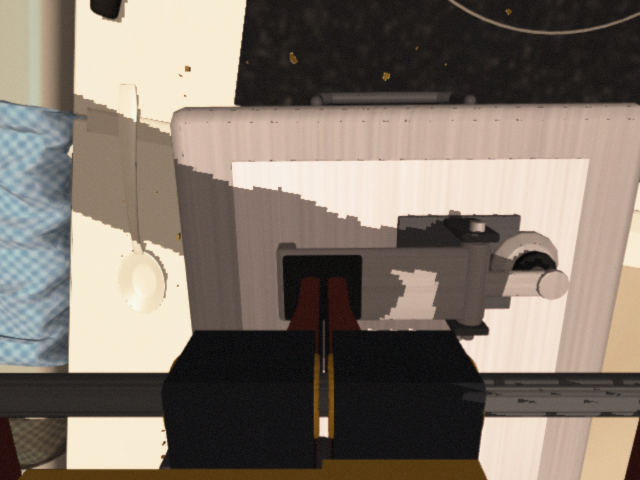

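Call:
step_arm(plan=[[0,0,0.006,0,0,0],[0,0,0.006,0,0,0],[0,0,0.006,0,0,0],[0,0,0.004,0,0,0],[0,0,0.003,0,0,0]])

```text
time: 5.18
tcp_pos: [0.5075, -0.0997, 0.1501]
tcp_rot: [179.9, 0.0, 100.4]
contact_force: [-3.1, -0.9, 10.7]
opening: 0.0004
```

Call:
step_arm(plan=[[0,0,0.003,0,0,0],[0,0,0.002,0,0,0],[0,0,0,0,0,0]])

```text
time: 5.55
tcp_pos: [0.5077, -0.0999, 0.1493]
tcp_rot: [179.9, -0.1, 100.4]
contact_force: [-14.2, 1.4, 39.6]
opening: 0.0006
```

Call:
step_arm(plan=[[0,0,-0.002,0,0,0],[0,0,0,0,0,0],[0,0,0,0,0,0],[0,0,0,0,0,0],[0,0,0,0,0,0]])

```text
time: 6.18
tcp_pos: [0.5077, -0.0998, 0.1496]
tcp_rot: [179.9, -0.0, 100.4]
contact_force: [-9.5, 0.4, 26.6]
opening: 0.0002
```

Call:
step_arm(plan=[[0,0,0,0,0,0],[0,0,0,0,0,0],[0,0,0,0,0,0],[0,0,0,0,0,0],[0,0,-0.015,0,0,0],[0,0,-0.02,0,0,0],[0,0,-0.04,0,0,0],[0,0,-0.05,0,0,0],[0,0,0,0,0,0]])

```text
time: 7.3
tcp_pos: [0.5087, -0.0993, 0.2437]
tcp_rot: [179.7, 0.0, 100.5]
contact_force: [-0.2, 0.3, -1.2]
opening: 0.0004
```

```bash
python3 - <<'E'
from h import *
s,c,W=wrist("w4"); print(s["time"],s["q"],s["tcp_pos"],s["tcp_rot"],s["contact_force"])
E
```

```text
7.3 [-19.57058491  12.32721919  30.09628571 106.33752187  -6.98464554
  62.85632162  23.603663  ] [ 0.50874707 -0.09931791  0.2436553 ] [1.79722272e+02 3.25026272e-02 1.00484618e+02] [-0.21778873  0.28007994 -1.15985664]
```

View pics/w4.png

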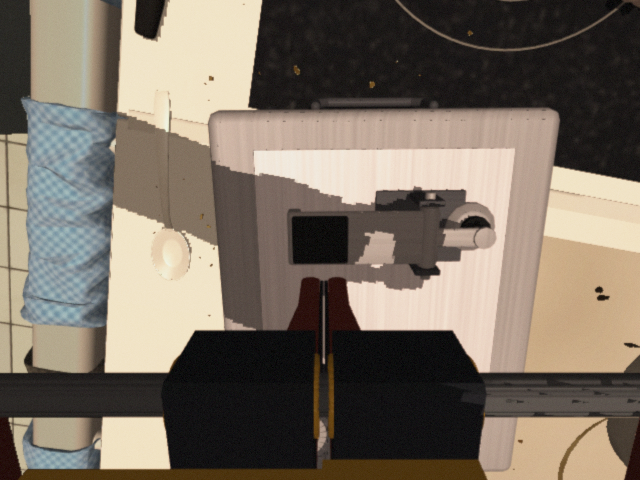

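```bash
python3 - <<'E'
from h import *
s=arm.get_state(); rows(s,[.38,.22,.17],86.2,8)
E
```

```text
[0.0562, -0.0113, 0.012, 0.0002, -0.0, 0.0208] ,
[0.0558, -0.013, 0.012, 0.0002, -0.0, 0.0208] ,
[0.0554, -0.0148, 0.012, 0.0002, -0.0, 0.0208] ,
[0.0549, -0.0165, 0.012, 0.0002, -0.0, 0.0208] ,
[0.0543, -0.0182, 0.012, 0.0002, -0.0, 0.0208] ,
[0.0537, -0.0199, 0.012, 0.0002, -0.0, 0.0208] ,
[0.0531, -0.0215, 0.012, 0.0002, -0.0, 0.0208] ,
[0.0524, -0.0232, 0.012, 0.0002, -0.0, 0.0208] ,
```

Call:
step_arm(plan=[[0.0562,-0.0113,0.006,0,0,0.0208],[0.0558,-0.013,0.006,0,0,0.0208],[0.0554,-0.0148,0.01,0,0,0.0208],[0.0549,-0.0165,0.012,0,0,0.0208],[0.0543,-0.0182,0.014,0,0,0.0208],[0.0537,-0.0199,0.016,0,0,0.0208],[0.0531,-0.0215,0.016,0,0,0.0208],[0.0524,-0.0232,0.016,0,0,0.0208],[0,0,0,0,0,0],[0,0,0,0,0,0]], gripper=-1)

```text
time: 8.6
tcp_pos: [0.379, 0.2193, 0.1683]
tcp_rot: [-179.9, 0.1, 86.2]
contact_force: [0.3, -0.3, 0.1]
opening: 0.0876
```

```bash
python3 - <<'E'
from h import *
s,c,W=wrist("w5"); print(s["time"],s["q"],s["tcp_pos"],s["tcp_rot"],s["contact_force"])
c=read_camera("top"); cv2.imwrite("pics/t5.png",cv2.resize(c["image"][175:305,315:465,::-1],None,fx=4.5,fy=4.5,interpolation=3))
E
```

```text
8.6 [-50.06474916   8.67908804  15.21862514 120.6605792   -2.88335278
  51.09023891 -36.98936176] [0.37901411 0.21926205 0.16834393] [-1.79943306e+02  8.01178639e-02  8.62074521e+01] [ 0.28574471 -0.26180312  0.09353841]
```

View pics/w5.png

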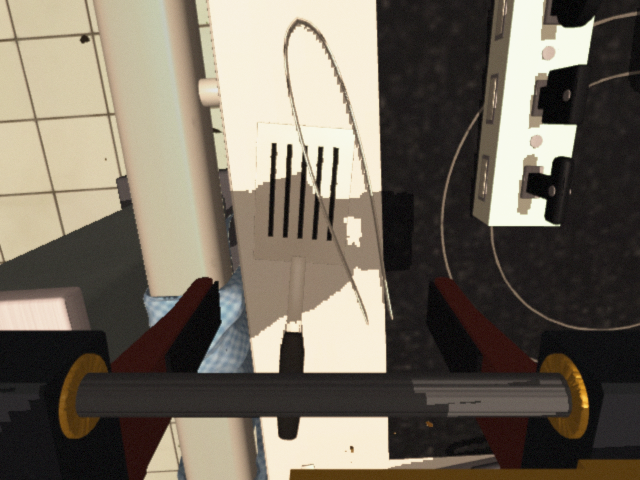

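View pics/t5.png

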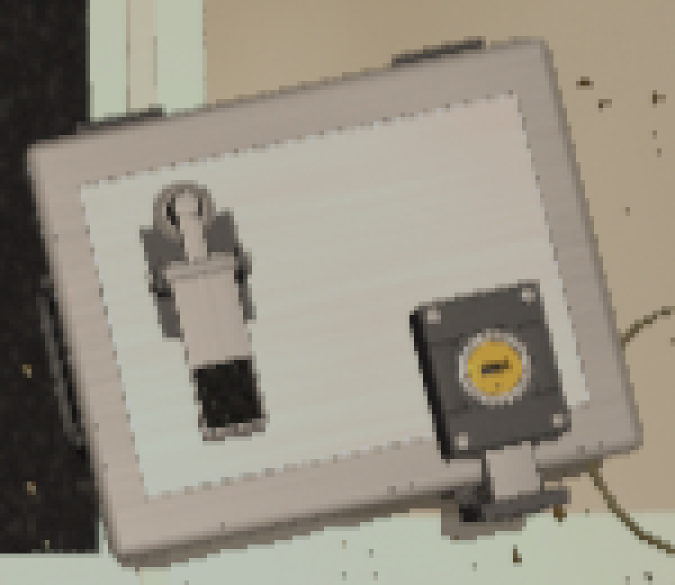

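Call:
step_arm(plan=[[0.05,0.004,0,0,0,0],[0.05,0.004,0,0,0,0],[0,0,0,0,0,0]])

```text
time: 9.07
tcp_pos: [0.3908, 0.2961, 0.169]
tcp_rot: [180.0, -0.0, 86.3]
contact_force: [0.3, -0.1, 0.2]
opening: 0.0875
```

```bash
python3 - <<'E'
from h import *
s,c,W=wrist("w6"); print(s["time"],s["tcp_pos"],s["tcp_rot"],s["contact_force"])
cv2.imwrite("pics/w6c.png",cv2.resize(c["image"][0:300,440:640,::-1],None,fx=2,fy=2,interpolation=3))
E
```

```text
9.075 [0.39081961 0.29608893 0.16901387] [ 1.79970447e+02 -4.28782861e-02  8.62744982e+01] [ 0.32078434 -0.09842326  0.21927409]
```

View pics/w6c.png

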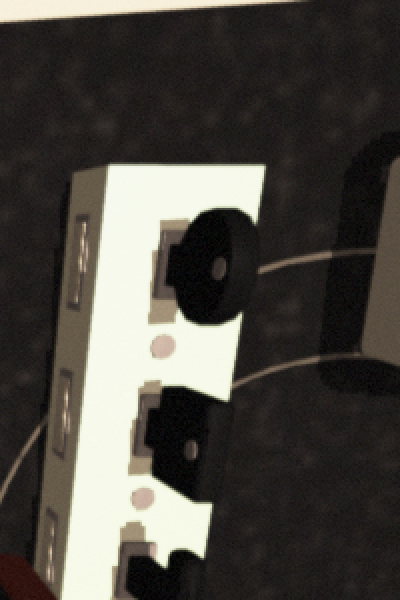

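```bash
python3 - <<'E'
from h import *
s=arm.get_state(); rows(s,[.534,.3527,.14],86.2,4)
E
```

```text
[0.0226, 0.0464, 0.0096, 0.0, 0.0001, -0.0] ,
[0.0226, 0.0464, 0.0096, 0.0, 0.0001, -0.0] ,
[0.0226, 0.0464, 0.0096, 0.0, 0.0001, -0.0] ,
[0.0226, 0.0464, 0.0096, 0.0, 0.0001, -0.0] ,
```

Call:
step_arm(plan=[[0.0226,0.0464,0.0096,0,0,0],[0.0226,0.0464,0.0096,0,0,0],[0.0226,0.0464,0.0096,0,0,0],[0.0226,0.0464,0.0096,0,0,0],[0,0,0,0,0,0],[0,0,0,0,0,0],[0,0,0,0,0,0]], gripper=0.1)

```text
time: 10.0
tcp_pos: [0.533, 0.3521, 0.1408]
tcp_rot: [-180.0, -0.0, 86.2]
contact_force: [-0.3, 1.3, -0.0]
opening: 0.0394
```

```bash
python3 - <<'E'
from h import *
s,c,W=wrist("w7"); print(s["time"],s["tcp_pos"],s["tcp_rot"],s["contact_force"],s["opening"])
for z in (.04,.063,.081): print(z,proj(c,[.534,.3527,z],W))
E
```

```text
10.0 [0.53300821 0.35210392 0.1408003 ] [-1.79992146e+02 -1.16897490e-02  8.61648390e+01] [-0.3343164   1.34655825 -0.00452084] 0.03943809264872963
0.04 [323.53269903 235.7327675 ]
0.063 [323.55059163 246.1038252 ]
0.081 [323.56694578 255.58315246]
```

View pics/w7.png

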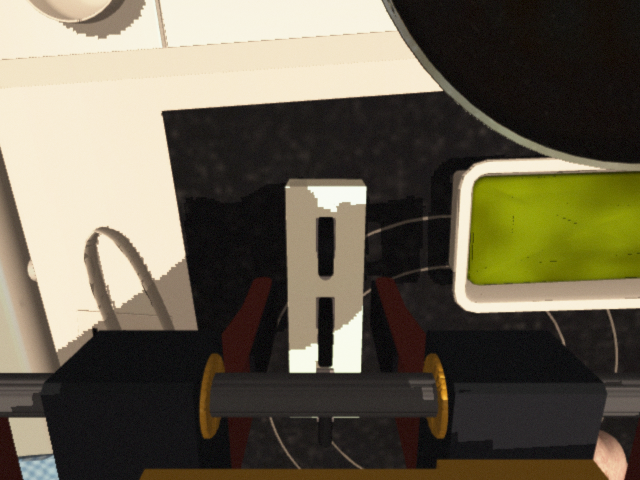

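Call:
step_arm(plan=[[0.0007,0.003,0.025,0,0,0],[0,0,0.03,0,0,0],[0,0,0.03,0,0,0],[0,0,0.025,0,0,0],[0,0,0.015,0,0,0],[0,0,0,0,0,0],[0,0,0,0,0,0]])

```text
time: 10.92
tcp_pos: [0.5364, 0.3535, 0.0471]
tcp_rot: [180.0, -0.0, 86.2]
contact_force: [0.6, 0.2, -0.0]
opening: 0.0395
```

```bash
python3 - <<'E'
from h import *
s,c,W=wrist("w8"); print(s["time"],s["tcp_pos"],s["tcp_rot"],s["contact_force"],s["opening"])
E
```

```text
10.925 [0.53641171 0.35351346 0.04710629] [ 1.79953154e+02 -4.10453090e-02  8.61791514e+01] [ 0.57047247  0.23916736 -0.00159189] 0.03946577264760056
```

View pics/w8.png

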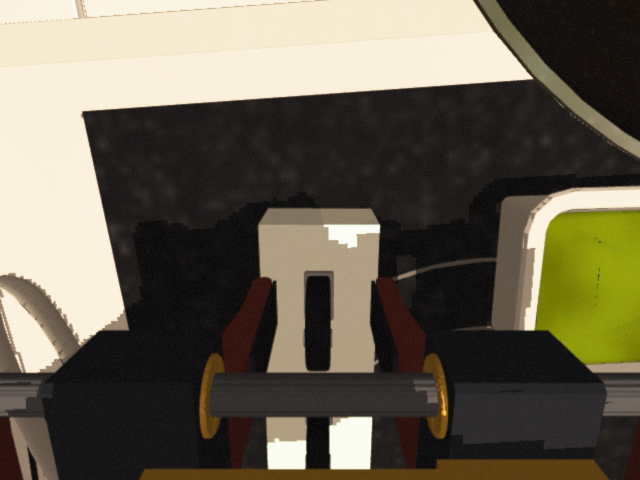

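Call:
step_arm(plan=[[0,-0.002,0,0,0,0],[0,0,0,0,0,0],[0,0,0,0,0,0]])

```text
time: 11.35
tcp_pos: [0.5345, 0.3535, 0.0467]
tcp_rot: [180.0, -0.0, 86.2]
contact_force: [0.2, -0.1, -0.3]
opening: 0.0399
```

```bash
python3 - <<'E'
from h import *
s,c,W=wrist("w9"); print(s["time"],s["tcp_pos"],s["tcp_rot"],s["contact_force"],s["opening"])
T=tool(s)
for x in (.018,0,-.018):
  for z in (0.016,):
    p=T[:3,3]+T[:3,:3]@np.array([x,0,-z]); print(x,p,proj(c,p,W))
cv2.imwrite("pics/w9c.png",cv2.resize(c["image"][200:440,220:420,::-1],None,fx=2.5,fy=2.5,interpolation=3))
E
```

```text
11.35 [0.53451835 0.35346044 0.04673249] [ 1.79982716e+02 -1.75580523e-02  8.61884949e+01] [ 0.21500391 -0.1419188  -0.2916978 ] 0.039903325519547575
0.018 [0.53570974 0.37141605 0.06273801] [321.22412634 275.89103991]
0 [0.5345132  0.35345586 0.06273249] [321.22926331 319.29220674]
-0.018 [0.53331667 0.33549568 0.06272697] [321.2340974  360.13433061]
```

View pics/w9c.png

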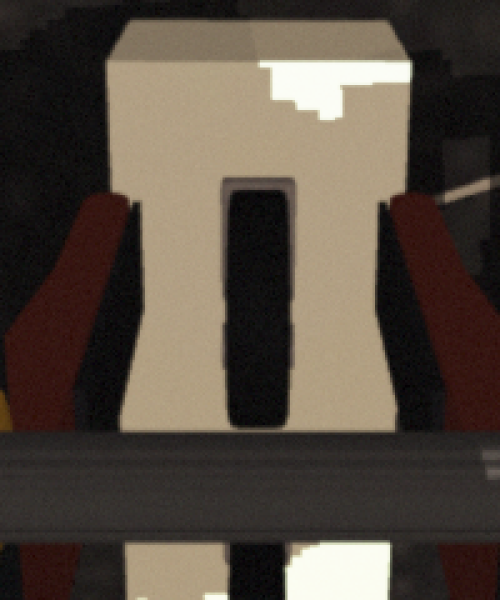

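Call:
step_arm(plan=[[0,0,0,0,0,0],[0,0,0,0,0,0],[0,0,0,0,0,0],[0,0,0,0,0,0],[0,0,0,0,0,0]], gripper=1, force=50)

```text
time: 12.02
tcp_pos: [0.5345, 0.3533, 0.0465]
tcp_rot: [180.0, -0.0, 86.2]
contact_force: [0.1, 0.8, -0.6]
opening: 0.0086
```

Call:
step_arm(plan=[[0,0,-0.01,0,0,0],[0,0,-0.02,0,0,0],[0,0,-0.03,0,0,0],[0,0,-0.05,0,0,0],[0,0,-0.06,0,0,0],[0,0,-0.05,0,0,0],[0,0,-0.05,0,0,0],[0,0,0,0,0,0],[0,0,0,0,0,0]])

```text
time: 13.15
tcp_pos: [0.5341, 0.3532, 0.2491]
tcp_rot: [-180.0, -0.0, 86.2]
contact_force: [-0.2, -0.8, -1.0]
opening: 0.0085
```

```bash
python3 - <<'E'
from h import *
s,c,W=wrist("w10"); print(s["time"],s["tcp_pos"],s["tcp_rot"],s["contact_force"],s["opening"])
T=tool(s)
cv2.imwrite("pics/w10c.png",cv2.resize(c["image"][180:420,220:420,::-1],None,fx=2.5,fy=2.5,interpolation=3))
for q in [(7,0,38.7),(11.5,0,10.7),(18,0,-16.3)]:
    print(q,proj(c,T[:3,3]+T[:3,:3]@(np.array(q)/1000),W))
rows(s,[.5168,-.2327,.27],101,12)
E
```

```text
13.15 [0.53412816 0.35319757 0.24914433] [-1.79998306e+02 -1.23521494e-02  8.61890918e+01] [-0.24668277 -0.84823981 -0.96456072] 0.008490891005766327
(7, 0, 38.7) [321.73226    256.92326386]
(11.5, 0, 10.7) [321.51037491 267.61422986]
(18, 0, -16.3) [321.22062504 276.18224529]
[-0.0651, 0.0024, -0.0023, -0.0, -0.0, -0.0144] ,
[-0.0651, 0.001, -0.0023, -0.0, -0.0, -0.0144] ,
[-0.0651, -0.0004, -0.0023, -0.0, -0.0, -0.0144] ,
[-0.0651, -0.0018, -0.0023, -0.0, -0.0, -0.0144] ,
[-0.065, -0.0032, -0.0023, -0.0, -0.0, -0.0144] ,
[-0.065, -0.0046, -0.0023, -0.0, -0.0, -0.0144] ,
[-0.0649, -0.006, -0.0023, -0.0, -0.0, -0.0144] ,
[-0.0647, -0.0074, -0.0023, -0.0, -0.0, -0.0144] ,
[-0.0645, -0.0088, -0.0023, -0.0, -0.0, -0.0144] ,
[-0.0643, -0.0102, -0.0023, -0.0, -0.0, -0.0144] ,
[-0.0641, -0.0116, -0.0023, -0.0, -0.0, -0.0144] ,
[-0.0638, -0.0129, -0.0023, -0.0, -0.0, -0.0144] ,
```

View pics/w10c.png

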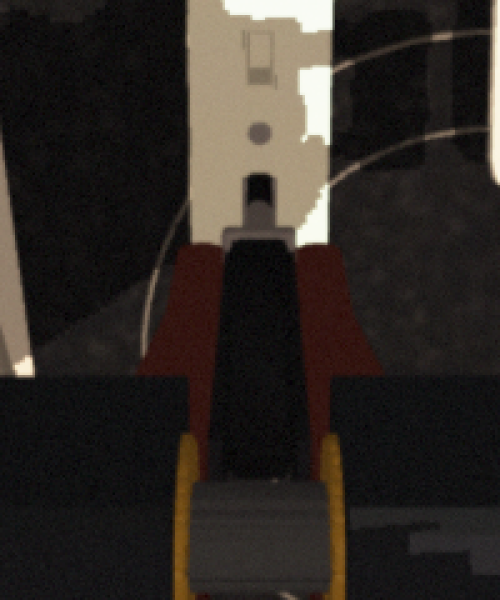

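```bash
python3 - <<'E'
from h import *
s,c,W=wrist(); T=tool(s)
for q in [(10,-10,0),(10,10,0),(10,0,0),(11.5,0,10.7),(11.5,-6.5,10.7),(11.5,6.5,10.7),(7,-2.5,38.7),(7,2.5,38.7)]:
    print(q,proj(c,T[:3,3]+T[:3,:3]@(np.array(q)/1000),W))
im=c["image"]; cv2.imwrite("pics/w11c.png",cv2.resize(im[230:310,280:370,::-1],None,fx=7,fy=7,interpolation=3))
E
```

```text
(10, -10, 0) [297.5092257  279.80087531]
(10, 10, 0) [345.30660112 279.85515882]
(10, 0, 0) [321.40851827 279.82801775]
(11.5, 0, 10.7) [321.51222127 267.61070324]
(11.5, -6.5, 10.7) [306.80900886 267.59381455]
(11.5, 6.5, 10.7) [336.21497579 267.6275914 ]
(7, -2.5, 38.7) [316.82704231 256.91448167]
(7, 2.5, 38.7) [326.64049675 256.92586489]
```

View pics/w11c.png

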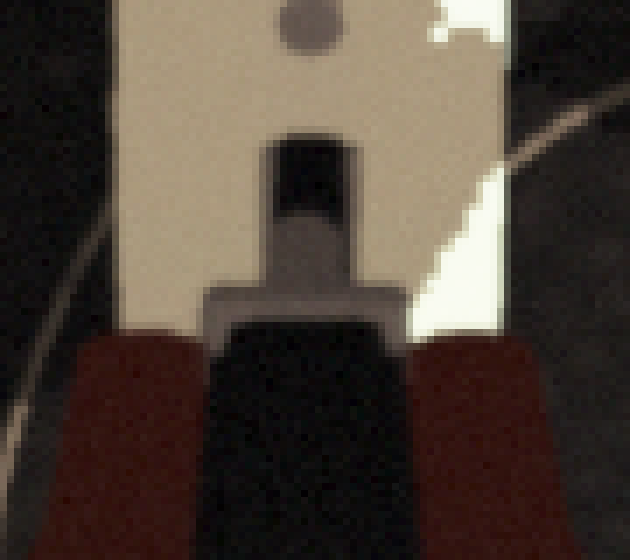

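Call:
step_arm(plan=[[-0.0651,0.0024,-0.004,0,0,-0.0144],[-0.0651,0.001,-0.004,0,0,-0.0144],[-0.0651,-0.0004,-0.004,0,0,-0.0144],[-0.0651,-0.0018,-0.004,0,0,-0.0144],[-0.065,-0.0032,-0.004,0,0,-0.0144],[-0.065,-0.0046,-0.004,0,0,-0.0144],[-0.0649,-0.006,-0.004,0,0,-0.0144],[-0.0647,-0.0074,0,0,0,-0.0144],[-0.0645,-0.0088,0,0,0,-0.0144],[-0.0643,-0.0102,0,0,0,-0.0144],[-0.0641,-0.0116,0,0,0,-0.0144],[-0.0638,-0.0129,0,0,0,-0.0144]])

```text
time: 14.75
tcp_pos: [0.5166, -0.2338, 0.269]
tcp_rot: [-179.9, -0.0, 101.1]
contact_force: [0.9, -0.5, -1.1]
opening: 0.0086
```

Call:
step_arm(plan=[[0,0,0.02,0,0,0],[0,0,0.01,0,0,0],[0,0,0,0,0,0],[0,0,0,0,0,0]])

```text
time: 15.25
tcp_pos: [0.5177, -0.2313, 0.2476]
tcp_rot: [180.0, -0.0, 101.1]
contact_force: [-0.0, -0.3, -0.5]
opening: 0.0087
```

```bash
python3 - <<'E'
from h import *
s,c,W=wrist("w12"); print(s["time"],s["q"],s["tcp_pos"],s["tcp_rot"],s["contact_force"],s["opening"])
print(delta(s,[.5164,-.233,.217],100.9))
cv2.imwrite("pics/w12c.png",cv2.resize(c["image"][150:310,220:420,::-1],None,fx=4,fy=3.75,interpolation=3))
E
```

```text
15.25 [-3.50028233 17.64190602 29.03195336 99.37711131 -9.33326953 65.37498346
 39.43726717] [ 0.51766734 -0.23132105  0.24760586] [ 1.79988982e+02 -1.70414479e-02  1.01143890e+02] [-0.00349955 -0.31746855 -0.51526887] 0.008683966912148101
(array([-1.41144772, -1.5738289 , 30.60513653]), array([ 0.01098154, -0.01706487,  0.24388808]))
```

View pics/w12c.png

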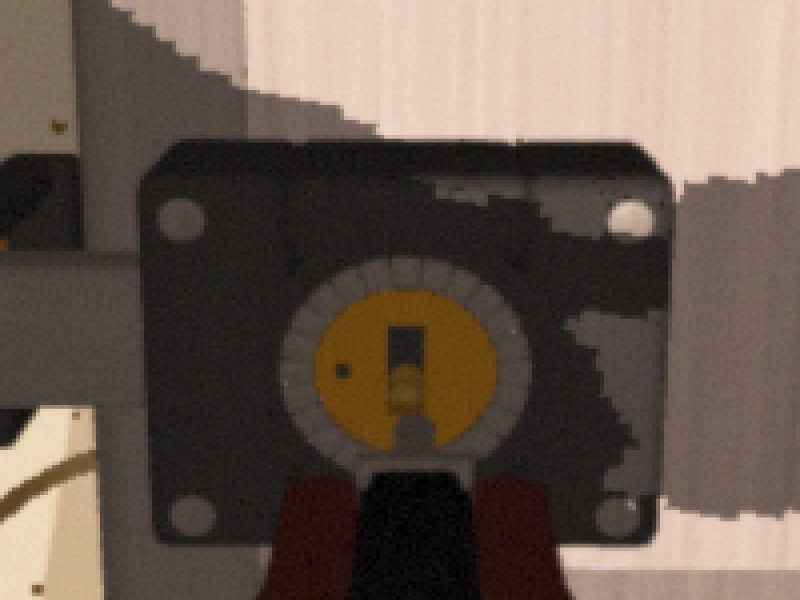

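Call:
step_arm(plan=[[-0.0005,-0.0019,0.02,0,0,0],[0,0,0.02,0,0,0],[0,0,0.006,0,0,0],[0,0,0,0,0,0],[0,0,0,0,0,0]])

```text
time: 15.92
tcp_pos: [0.5161, -0.2333, 0.2132]
tcp_rot: [180.0, 0.0, 101.0]
contact_force: [0.0, 0.7, -2.2]
opening: 0.009
```

```bash
python3 - <<'E'
from h import *
s,c,W=wrist("w13"); print(s["time"],s["tcp_pos"],s["tcp_rot"],s["contact_force"],s["opening"])
cv2.imwrite("pics/w13c.png",cv2.resize(c["image"][200:300,270:380,::-1],None,fx=7,fy=6,interpolation=3))
T=tool(s)
for k in ([.516,-.2325,.168],[.5168,-.2336,.168]): print(proj(c,k,W))
E
```

```text
15.925 [ 0.51614158 -0.2333049   0.21322222] [1.79975845e+02 1.37950484e-02 1.01028069e+02] [ 0.02912616  0.69735101 -2.21618107] 0.008989583188787016
[321.6028558 263.6748693]
[322.68862902 265.87420718]
```

View pics/w13c.png

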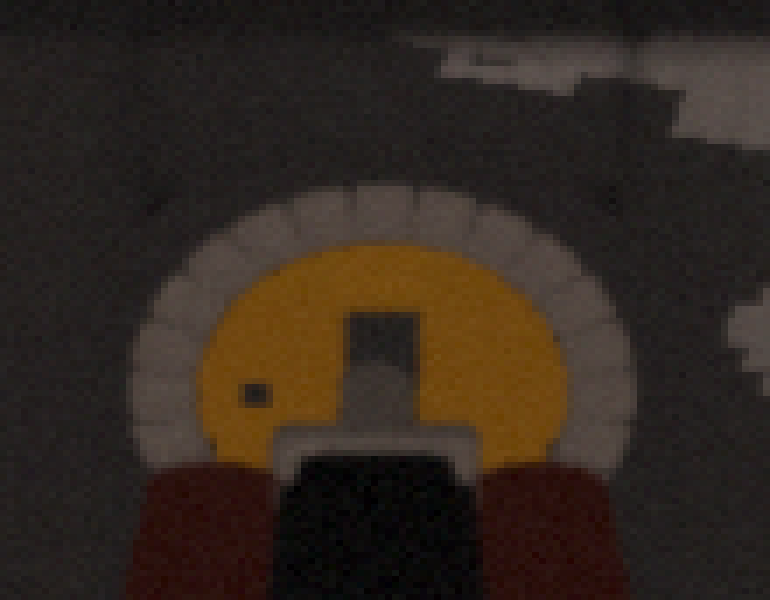

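```bash
python3 - <<'E'
from h import *
s,c,W=wrist(); M=c["mount"]
def xat(row,z):  # tool x for row at tool z (col 323.3)
    o,d=ray(c,(323.3,row),M); t=(z-o[2])/d[2]; return (o+d*t)[0]*1000
print("tcp",s["tcp_pos"])
zs=(s["tcp_pos"][2]-.168)
for b in (0,2,4):
  tip=xat(260.8-b,.0387); slot=xat(252-b,zs); fl=xat(270.7-b,.0107)
  print(b,"tip front x",tip,"-> key off",tip-7,"flange off",fl-11.5,"slot front x",slot,"slot centre",slot-7.5,"need dx",slot-7.5-(tip-7))
E
```

```text
tcp [ 0.5161745  -0.23331917  0.21332946]
0 tip front x 4.712265231259519 -> key off -2.2877347687404814 flange off -1.6506831388657286 slot front x 7.277908382582979 slot centre -0.22209161741702133 need dx 2.06564315132346
2 tip front x 5.791130940295153 -> key off -1.2088690597048473 flange off -0.7086185964592691 slot front x 8.378758289741231 slot centre 0.8787582897412314 need dx 2.0876273494460786
4 tip front x 6.867015661369755 -> key off -0.13298433863024517 flange off 0.23082502655437054 slot front x 9.476584843191416 slot centre 1.9765848431914161 need dx 2.1095691818216613
```

Call:
step_arm(plan=[[0.0021,0.0007,0.002,0,0,0],[0,0,0.002,0,0,0],[0,0,0,0,0,0],[0,0,0,0,0,0]])

```text
time: 16.52
tcp_pos: [0.5161, -0.2315, 0.21]
tcp_rot: [180.0, -0.0, 101.0]
contact_force: [-1.0, 0.3, -0.9]
opening: 0.0086
```

```bash
python3 - <<'E'
from h import *
s,c,W=wrist("w14"); print(s["time"],s["tcp_pos"],s["tcp_rot"],s["contact_force"],s["opening"])
im=cv2.convertScaleAbs(c["image"][230:290,290:360,::-1],alpha=2)
cv2.imwrite("pics/w14c.png",cv2.resize(im,None,fx=10,fy=10,interpolation=3))
E
```

```text
16.525 [ 0.5161369  -0.23148414  0.20996343] [ 1.79999115e+02 -1.61775091e-03  1.01035082e+02] [-0.95254309  0.25768532 -0.89747943] 0.008639963411074553
```

View pics/w14c.png

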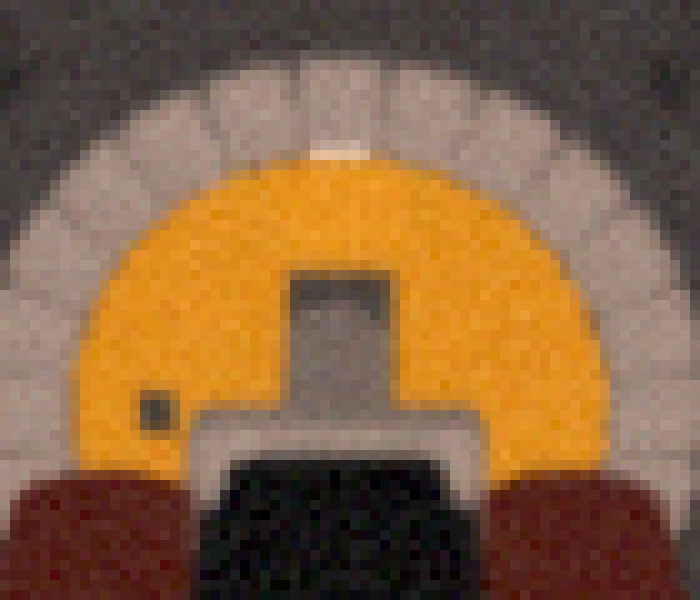

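```bash
python3 - <<'E'
from h import *
s,c,W=wrist(); M=c["mount"]
def xat(row,z):
    o,d=ray(c,(323.3,row),M); t=(z-o[2])/d[2]; return (o+d*t)[0]*1000
zs=(s["tcp_pos"][2]-.168)
for b in (0,2):
  print(xat(260.5-b,.0387)-7, xat(270.8-b,.0107)-11.5, xat(256.8-b,zs)-7.5, xat(257.2-b,zs)-7.5)
E
```

```text
-2.12573232361283 -1.6978635809410143 -1.7466872274783736 -1.965131276241129
-1.0473120191198744 -0.7556651732453403 -0.6562752230599642 -0.8741168580776382
```

Call:
step_arm(plan=[[0,0,0.003,0,0,0],[0,0,0.002,0,0,0],[0,0,0.002,0,0,0],[0,0,0.001,0,0,0],[0,0,0,0,0,0]])

```text
time: 17.25
tcp_pos: [0.5161, -0.2315, 0.2039]
tcp_rot: [-180.0, -0.0, 101.0]
contact_force: [0.7, 0.3, 0.0]
opening: 0.0085
```

Call:
step_arm(plan=[[0,0,0.002,0,0,0],[0,0,0.002,0,0,0],[0,0,0.002,0,0,0],[0,0,0,0,0,0]])

```text
time: 17.75
tcp_pos: [0.5162, -0.2318, 0.1994]
tcp_rot: [180.0, 0.0, 101.0]
contact_force: [-0.4, -1.3, -1.7]
opening: 0.0088
```

Call:
step_arm(plan=[[0,0,0.002,0,0,0],[0,0,0.002,0,0,0],[0,0,0.002,0,0,0],[0,0,0.002,0,0,0],[0,0,0,0,0,0]])

```text
time: 18.38
tcp_pos: [0.516, -0.2319, 0.1932]
tcp_rot: [-180.0, 0.0, 101.0]
contact_force: [1.3, -5.3, 0.7]
opening: 0.0089
```

Call:
step_arm(plan=[[-0.0008,0,0,0,0,0],[0,0,0.002,0,0,0],[0,0,0.002,0,0,0],[0,0,0,0,0,0]])

```text
time: 18.88
tcp_pos: [0.5161, -0.232, 0.1902]
tcp_rot: [-180.0, -0.0, 101.0]
contact_force: [-0.2, -3.9, 2.5]
opening: 0.0084
```

Call:
step_arm(plan=[[-0.0005,0,0.002,0,0,0],[0,0,0.003,0,0,0],[0,0,0.003,0,0,0],[0,0,0.002,0,0,0],[0,0,0,0,0,0]])

```text
time: 19.5
tcp_pos: [0.5168, -0.2322, 0.1831]
tcp_rot: [179.9, 0.0, 101.0]
contact_force: [2.3, -2.5, 2.9]
opening: 0.0089
```

Call:
step_arm(plan=[[-0.0003,0,0.002,0,0,0],[0,0,0.002,0,0,0],[0,0,0.002,0,0,0],[0,0,0.001,0,0,0],[0,0,0,0,0,0]])

```text
time: 20.12
tcp_pos: [0.5168, -0.2323, 0.1782]
tcp_rot: [179.9, -0.0, 101.1]
contact_force: [1.1, -0.7, 7.8]
opening: 0.0089
```

Call:
step_arm(plan=[[0,0,0.001,0,0,0],[0,0,0,0,0,0],[0,0,0,0,0,0]])

```text
time: 20.5
tcp_pos: [0.5169, -0.2323, 0.1781]
tcp_rot: [179.9, -0.0, 101.1]
contact_force: [-1.1, -0.6, 13.0]
opening: 0.0087
```

```bash
python3 - <<'E'
from h import *
s,c,W=wrist("w15"); print(s["time"],s["tcp_pos"],s["tcp_rot"],s["contact_force"],s["opening"])
im=cv2.convertScaleAbs(c["image"][230:310,280:370,::-1],alpha=2)
cv2.imwrite("pics/w15c.png",cv2.resize(im,None,fx=7,fy=7,interpolation=3))
E
```

```text
20.5 [ 0.51685175 -0.23229319  0.17812661] [ 1.79915931e+02 -3.06191888e-02  1.01054231e+02] [-1.09091577 -0.5545305  12.98526005] 0.008694277525421533
```

View pics/w15c.png

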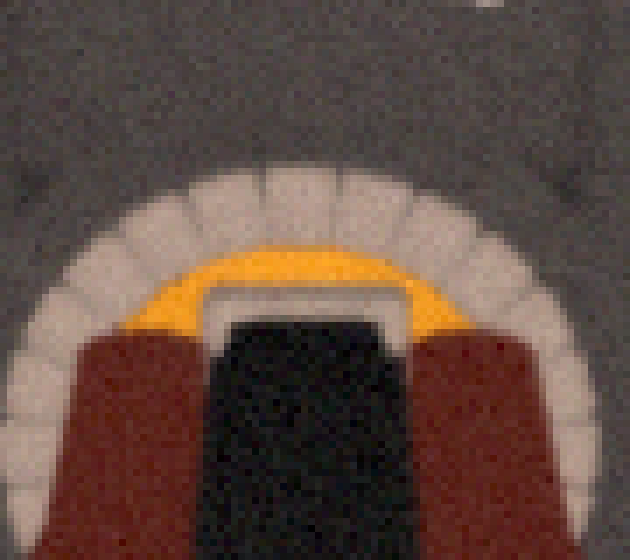

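Call:
step_arm(plan=[[0,0.00014,0,0,0,0.058],[0,0.00014,0,0,0,0.058],[0,0.00014,0,0,0,0.058],[0,0.00014,0,0,0,0.058],[0,0,0,0,0,0]])

```text
time: 21.18
tcp_pos: [0.5172, -0.2324, 0.1781]
tcp_rot: [179.9, -0.0, 81.0]
contact_force: [-2.0, -0.5, 14.1]
opening: 0.0085
```

```bash
python3 - <<'E'
from h import *
s=arm.get_state(); print(s["time"],s["q"],s["tcp_pos"],s["tcp_rot"],s["contact_force"],s["moment"],s["opening"])
E
```

```text
21.175 [ -5.41180882  22.27984664  32.41916192 104.39223752 -14.04728754
  57.28126201  23.76415951] [ 0.51715722 -0.23242975  0.17812926] [ 1.79943301e+02 -4.18546031e-02  8.10413071e+01] [-1.97045825 -0.47002897 14.11402286] [-0.23327991  0.53721642  0.02360584] 0.008465341262866306
```

Lateral force stays small; continuing the turn.

Call:
step_arm(plan=[[0,0.00014,0,0,0,0.058],[0,0.00014,0,0,0,0.058],[0,0.00014,0,0,0,0.058],[0,0.00014,0,0,0,0.058],[0,0.00014,0,0,0,0.058],[0,0.00014,0,0,0,0.058],[0,0.00014,0,0,0,0.058],[0,0.00014,0,0,0,0.058],[0,0,0,0,0,0]])

```text
time: 22.3
tcp_pos: [0.5175, -0.233, 0.1781]
tcp_rot: [-180.0, -0.1, 41.1]
contact_force: [-3.2, -1.3, 15.3]
opening: 0.0088
```

Call:
step_arm(plan=[[0,0.00014,0,0,0,0.058],[0,0.00014,0,0,0,0.058],[0,0.00014,0,0,0,0.058],[0,0.00014,0,0,0,0.058],[0,0.00014,0,0,0,0.058],[0,0,0,0,0,0.04],[0,0,0,0,0,0]])

```text
time: 23.18
tcp_pos: [0.5175, -0.2334, 0.1781]
tcp_rot: [-179.9, -0.0, 12.8]
contact_force: [-4.0, 0.0, 17.6]
opening: 0.0085
```

```bash
python3 - <<'E'
from h import *
s,c,W=wrist("w16"); print(s["time"],s["q"],s["tcp_pos"],s["tcp_rot"],s["contact_force"],s["moment"],s["opening"])
im=cv2.convertScaleAbs(c["image"][190:350,230:430,::-1],alpha=1.5)
cv2.imwrite("pics/w16c.png",cv2.resize(im,None,fx=4,fy=3.75,interpolation=3))
E
```

```text
23.175 [-16.78260911  26.42333261  49.31193374 104.8897172  -23.15756467
  59.34190472 -35.49375584] [ 0.51754616 -0.2334055   0.1780981 ] [-1.79942521e+02 -1.48206981e-02  1.28082424e+01] [-4.02014005  0.02196101 17.63494931] [-0.01754637  1.18662204  0.12020912] 0.008504616714370658
```

View pics/w16c.png

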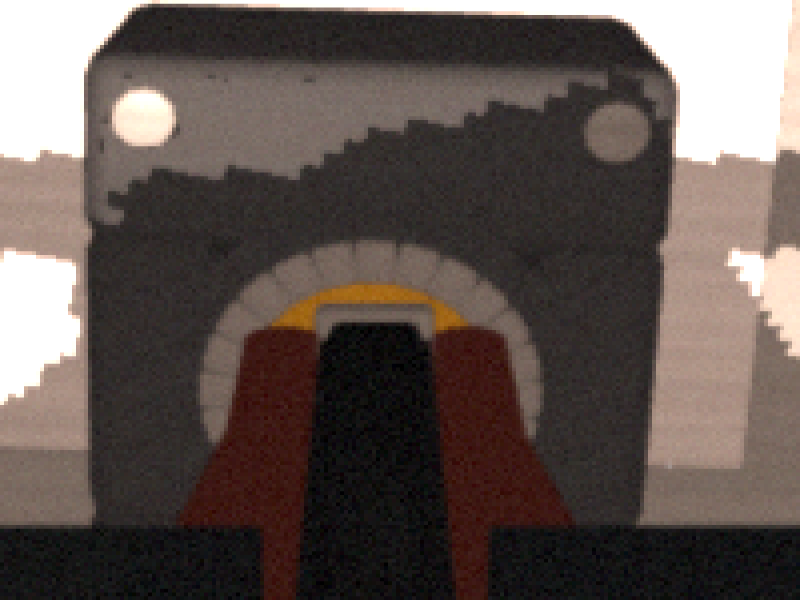

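Call:
step_arm(plan=[[0,0,0,0,0,0.03],[0,0,0,0,0,0.015],[0,0,0,0,0,0],[0,0,0,0,0,0]])

```text
time: 23.72
tcp_pos: [0.5175, -0.2334, 0.1781]
tcp_rot: [-179.9, -0.0, 9.0]
contact_force: [-4.7, 0.1, 16.7]
opening: 0.0086
```

```bash
python3 - <<'E'
from h import *
s=arm.get_state(); print(s["time"],s["tcp_pos"],s["tcp_rot"],s["contact_force"],s["moment"],s["opening"])
c=read_camera("top"); cv2.imwrite("pics/t17.png",cv2.resize(c["image"][170:310,310:470,::-1],None,fx=4.5,fy=4.5,interpolation=3))
c=read_camera("scene"); cv2.imwrite("pics/s17.png",cv2.resize(c["image"][190:340,150:410,::-1],None,fx=3,fy=3,interpolation=3))
E
```

```text
23.725 [ 0.51753375 -0.23340829  0.17810817] [-1.79933142e+02 -1.67550668e-02  8.99319587e+00] [-4.70890123  0.14237275 16.70566638] [0.10354041 1.22846265 0.15773317] 0.00864394018823418
```

View pics/t17.png

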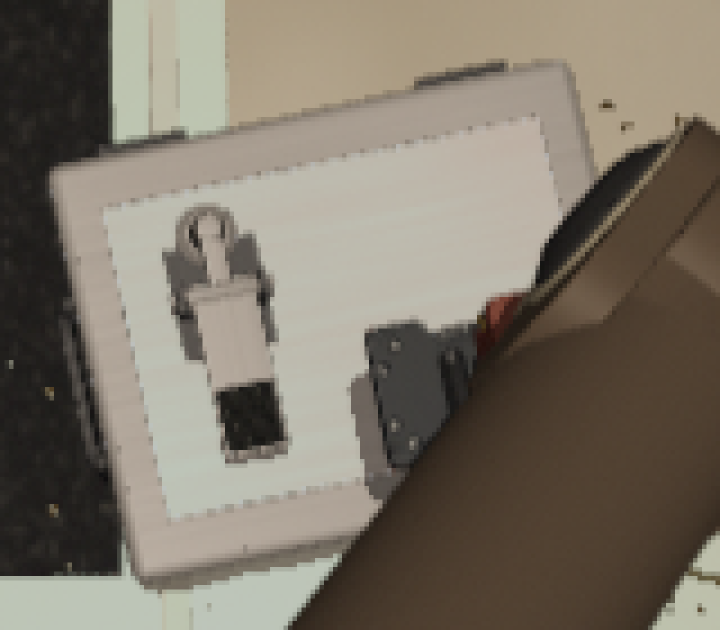

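View pics/s17.png

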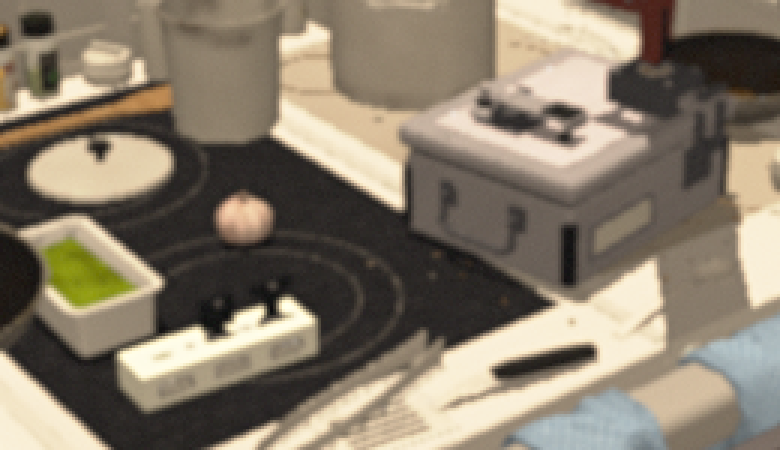

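Call:
step_arm(plan=[[0,0,0,0,0,0],[0,0,0,0,0,0],[0,0,0,0,0,0],[0,0,0,0,0,0]])

```text
time: 24.32
tcp_pos: [0.5175, -0.2334, 0.1781]
tcp_rot: [-179.9, -0.0, 9.0]
contact_force: [-4.6, 0.7, 17.8]
opening: 0.0085
```

```bash
python3 - <<'E'
from h import *
s,c,W=wrist("w18"); print(s["time"],s["tcp_pos"],s["tcp_rot"],s["contact_force"],s["moment"],s["opening"],s["joint_velocities"])
im=cv2.convertScaleAbs(c["image"][190:350,230:430,::-1],alpha=1.5)
cv2.imwrite("pics/w18c.png",cv2.resize(im,None,fx=4,fy=3.75,interpolation=3))
E
```

```text
24.325 [ 0.51753395 -0.23341698  0.17810735] [-1.79930518e+02 -2.09118510e-02  8.98854413e+00] [-4.58269737  0.71254495 17.82426047] [0.02900607 1.22787733 0.11682683] 0.008472265741821397 [ 0.0593624  -0.0714059  -0.09674461 -0.01379641  0.01112833 -0.08264638
  0.0851327 ]
```

View pics/w18c.png

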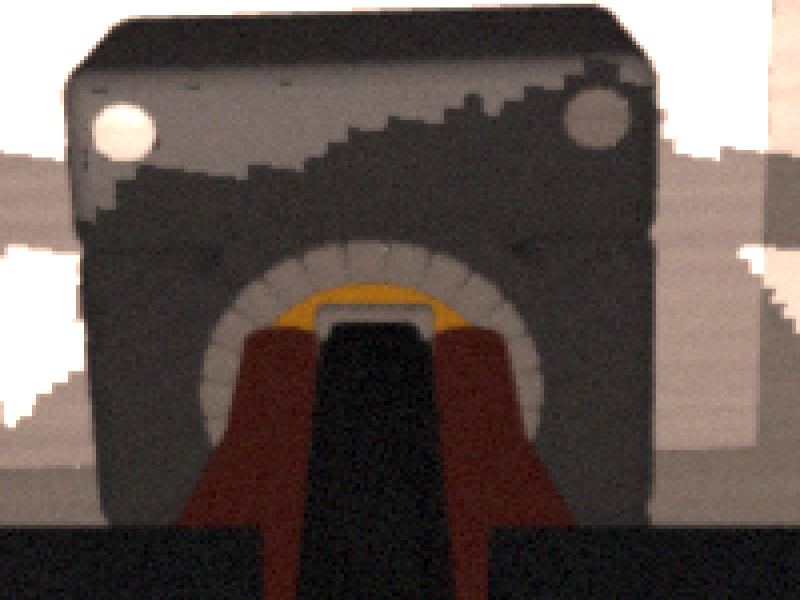

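The picture shows the key flange flat on the plug and still square between the fingers, with the plug turned about 90° relative to the case. Handing in.

```bash
python3 - <<'E'
from station import arm
print(arm.sign_off()); print(arm.get_state()["time"])
E
```

```text
the job is handed in; nothing more can be done
None
the job is handed in; nothing more can be done
```

I vented the carrier, put the round-headed key fully home in the lock, and turned it a quarter turn clockwise. The gripper is still holding it turned. I handed the job in at about 24 s, and no verdict was reported.

**Vent lever:** I pressed the pad down until it stopped sinking, about 15 mm. I held it there for over a second at up to about 40 N, easing to 27 N. The top camera showed the lever back up afterwards, and again at the end.

**Key:** The round-headed key was in the leftmost slot (largest y), confirmed in a wrist picture. It went past the pins in small steps, with one sideways correction when the side force reached 5 N. At the bottom it stopped against about 13 N. The tool height put the flange within about 1 mm of the plug top, and the key had not slipped in the fingers.

**Turn:** The tool turned about 92° clockwise. The last checks showed:
- the resisting torque at 0.12–0.16 N m, close to the 0.1 N m given for the spring at its stop
- 18 N pressing down, about 5 N sideways, and the arm at rest
- fingers 8.5 mm apart on the key, with the grip set to 50 N

**Surroundings:** The scene camera showed the other two keys still in the block. The garlic, herb tray, tongs and turner looked undisturbed. I did not check the timer or the tasting spoon individually at the end.

**What disagreed:** The wrist camera placed things about 1–1.5 mm off from the top camera. I therefore lined the key up with the keyhole by comparing the two in the same image. I had no direct reading of the lock's angle, so that rests on the tool's turn and the torque.

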